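# Turn over the plaster vibrator's table plate

### The job

The plaster vibrator's loose table plate lies on its two locating pins with the smooth face up. Lift it off, turn it over so that the ribbed face is up, and seat it back gently, without dropping or hammering it onto the vibrator: thick pin in the wide hole, thin pin in the narrow one, flat and fully home. Let go of it, and leave the other things on the bench where they are.

Things in the scene. Friction and masses are not known exactly. Their poses are not given: they have to be found in the camera images.
- plate: Loose reversible plate of plain aluminium, 94 (x) by 66 (y) by 14 mm thick (z), 0.17 to 0.34 kg, origin in its very middle. +z points out of the smooth face (up at the start), -z out of the ribbed one. The sides are straight and parallel, 66 mm apart, from x = -47 to +35 mm; the last 12 mm at the +x end are 44 mm wide (both corners cut out). Set down upright, it stands by itself on either end.
- plate_ribs (a point): Centre of the plate's ribbed face, 7 mm from its middle along plate -z. The face has five flat-topped ribs, 6 mm wide and 3 mm high, running along x; the plate lies level on them. Axes as the plate's.
- plate_thick_hole (a point): Middle (at half thickness) of the plate's wide hole, 13.5 mm, through, on the long centreline at plate x = +20 mm, near the notched end; axes as the plate's. The plate fits the pins either face up, but only with this hole on the thick pin.
- plate_thin_hole (a point): Middle of the plate's narrow hole, 8.5 mm, through, on the long centreline at plate x = -34 mm; axes as the plate's.
- vibrator: Plaster vibrator, fixed: cream housing 150 (x) by 112 (y) by 75 mm high, control knob standing 15 mm out of its +y side; origin under its centre at bench height, z up. Above it on rubber buffers a rigid steel carrier 94 (x) by 48 mm (y), 6 mm thick, narrowed to 30 mm at the +x end. The seated plate overhangs it by 9 mm along each long side, with 30 mm of free height below for fingers.
- seat (a point): Centre of the carrier's top face, 105 mm above the bench, axes as the vibrator's. The fully seated plate has its origin 7 mm above this point and its x axis along this x axis, whichever face is up.
- thick_pin (a point): Foot, on the carrier's top face, of the thick locating pin, at vibrator x = +20 mm: 12 mm diameter, 10 mm high, the top 3.5 mm tapered to 7 mm.
- thin_pin (a point): Foot of the thin locating pin, at vibrator x = -34 mm: 7 mm diameter, 10 mm high, the top 3.5 mm tapered to 3 mm.
- mixing_bowl: Grey mixing bowl, 116 mm across, 62 mm high, origin under its centre. To be left alone.
- stone_cast: Plaster cast of a jaw, about 73 by 64 by 29 mm, origin under its centre. To be left alone.
- plaster_spatula: Plaster spatula with wooden handle, 200 mm long, lying flat; its handle points to its -x. To be left alone.
- stone_jar: White closed jar, 68 mm across, 100 mm high, origin under its centre. To be left alone.
Not all that is in view belongs to the job. Of the things that look like the plate, the middle-sized one is meant.

How it is judged:
By the outcome, as a careful person would: the job done as asked, in the order asked, and still so for the second after the job is handed in, with the robot touching nothing.
It also fails if it takes over 64 s, if anything falls off the work surface, if the arm or the gripper's body presses on something with over 40 N, if the wrist force passes 120 N, or if a joint passes its speed limit or range.

### The arm

A 6-joint arm with a two-finger parallel gripper is mounted at the origin on the work surface. World frame = base frame: x ahead of the robot, y to its left, z up, the work surface at z = 0. Lengths are in m, angles in rad, forces in N, time in s.
With the tool pointing down it reaches from about 0.35 to 0.775 m from the base axis. Payload 5.5 kg.
Tool frame: the origin (TCP) lies on the centre line of the jaws, within the pads' length; the fingertips stand 11 mm ahead of it and the grasp point (between the pads) lies 8 mm behind it (env.tip_extent is the distance from the TCP to the fingertips, in m); z points along the fingers, y is the line along which they close (so a half turn about z gives the same grasp; the last joint's range is limited). The gripper opens to 85 mm and grips with 20 to 120 N. Pads are 22 mm wide; open, the fingers measure 114 mm over their backs; the gripper's body (76 mm by 85 mm) begins 54 mm behind the grasp point. The pads swing forward as they close: fully open they stand 13 mm farther back than shut.
Start: joints at [1.17, 0.313, 0.046, 1.304, 0, 1.431], TCP at [0.148, 0.556, 0.242] pointing down, gripper open.
Joint ranges: [-2.76, 2.76], [-0.86, 1.69], [-1.03, 1.26], [-2.2, 2.34], [-1.47, 1.5], [-3.14, 3.14]. Speed limits (rad/s): [2.57, 2.57, 3.14, 3.14, 3.14, 3.14].

### API

Orientations are given as a unit quaternion [w, x, y, z].
In Python, from workcell import env gives the robot as it stands.
- The arm moves only by the shell command python3 -m jog 'ROWS' [FORCE]. ROWS is JSON, a list of rows, each a list of 5 numbers: the gripper's target within -1 to 1 (shut at 1, half-way at 0, fully open at -1), then the shift along the tool's x, y, z in m, then the turn about the tool's z in degrees. In form: [[fingers, tx, ty, tz, turn], ...]. A call has 1 to 5 rows; each row shifts and turns the commanded pose from where the row before left it, along the tool's axes as they then stand; what a row does not reach is not made up. A row lasts 1/12 s, in which the tool goes at most 41.7 mm and 7.16 degrees, less where a joint would pass 70% of its speed; a pose out of reach is approached as far as the arm can. A call is refused whole if a number of a shift passes 0.0417 or a number of a turn 7.16, either way. A call with a gripper value outside its range is refused whole. The fingers move at their own pace and stop on an object; FORCE is the grip in N (left out, the last holds). Time passes only in rows, so rows that do not move let the fingers close. It gives the time, the measured TCP pose, the force, the opening and the grip force at its end, in the units of the state.
- env.get_state(): the state, without advancing time (a new reading comes with each control period).
- env.read_camera(name): name is "scene" or "top" or "wrist"; returns a dict with "img" (480x640x3 uint8, red, green, blue), "fov_y" (degrees; the focal length in pixels is half the picture's height over the tangent of half this angle, whatever the lens; pixels are square), "cx", "cy" (the principal point, pixels), "D" ([k1, k2, p1, p2, k3] as OpenCV has them; the pictures are not rectified), "T" (4x4, takes a point from camera to world coordinates). Camera axes: x right, y up, looking along -z (the intrinsics and any distortion apply to the point x, -y, -z); pixel columns grow to the right and rows downward; lengths in m; the calibration is good to about 2 mm. A picture is of the moment at which its call begins. There is no depth.
- env.hand_in(): hands the job in; it is judged then, once.
The state is a dict: "clock": time; "joint_pos": joint angles; "qvel": joint speeds; "tau": joint torques, N m; "tcp_pos": TCP position; "orientation": TCP orientation; "wrist_force": force on the tool from outside, world axes, zero at the start; "ft_torque": the same for the moment, N m; "finger_gap": finger opening in m; "grip_force": force on a finger pad.
Only numpy, scipy, OpenCV 4.12 (cv2) and the standard library are available. Lean on these libraries where they do the work, as an engineer would, in place of code of your own. Each camera call takes 0.05 s, during which the arm holds its last target. There are 200 camera calls.

## Working session

There is one attempt and no reset: what is moved stays moved. The work goes in short steps, Python scripts to look and compute and a shell command to move; the robot and the scene stay as the last step left them, time stands still between calls to the robot, and variables do not carry over. Pictures are saved under pics/ and viewed, at most 10 in all, crops included, and the job is handed in when it is done.

```bash
mkdir -p pics; cat > h.py <<'E'
import numpy as np, cv2
from workcell import env
def cam(n):
    c=env.read_camera(n); f=240/np.tan(np.radians(c["fov_y"]/2))
    c["K"]=np.array([[f,0,c["cx"]],[0,f,c["cy"]],[0,0,1.]]); return c
def ray(c,uv,z):
    p=cv2.undistortPoints(np.array(uv,float).reshape(-1,1,2),c["K"],np.array(c["D"],float)).reshape(-1,2)
    d=np.c_[p[:,0],-p[:,1],-np.ones(len(p))]@c["T"][:3,:3].T; o=c["T"][:3,3]
    return o+d*((z-o[2])/d[:,2])[:,None]
def save(n,img): cv2.imwrite("pics/"+n+".png",np.ascontiguousarray(img[:,:,::-1]))
E
python3 - <<'E'
from h import *
s=env.get_state(); print({k:np.round(v,3).tolist() for k,v in s.items()}, env.tip_extent)
for n in ("top","scene"):
    c=cam(n); save(n+"0",c["img"]); np.save(n+"0.npy",c,allow_pickle=True); print(n,c["T"].round(3).tolist(),c["fov_y"],c["D"])
E
```

```text
{'clock': 0.0, 'joint_pos': [1.17, 0.314, 0.045, 1.304, 0.0, 1.431], 'qvel': [0.001, -0.0, 0.001, 0.0, 0.002, 0.0], 'tau': [-0.001, -48.063, 29.853, 0.019, -0.0, -0.0], 'tcp_pos': [0.148, 0.555, 0.241], 'orientation': [-0.0, 0.13, 0.992, -0.001], 'wrist_force': [0.284, 0.148, 0.447], 'ft_torque': [-0.012, 0.025, -0.064], 'grip_force': 0.0, 'finger_gap': 0.086} 0.011
top [[0.028, 0.98, -0.195, 0.305], [-1.0, 0.025, -0.019, -0.035], [-0.014, 0.196, 0.981, 1.386], [0.0, 0.0, 0.0, 1.0]] 43.31914804242052 [-0.02576319  0.          0.          0.          0.        ]
scene [[0.573, -0.708, 0.414, 1.074], [0.82, 0.493, -0.292, -0.383], [0.003, 0.506, 0.862, 1.194], [0.0, 0.0, 0.0, 1.0]] 52.451480116866364 [-0.02048326  0.          0.          0.          0.        ]
```

View pics/top0.png

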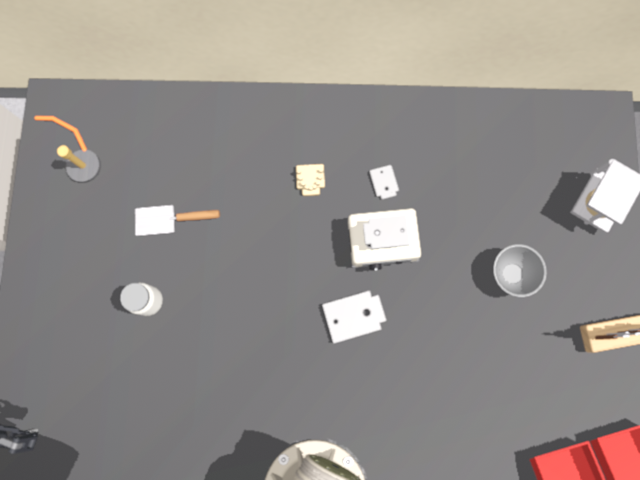

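View pics/scene0.png

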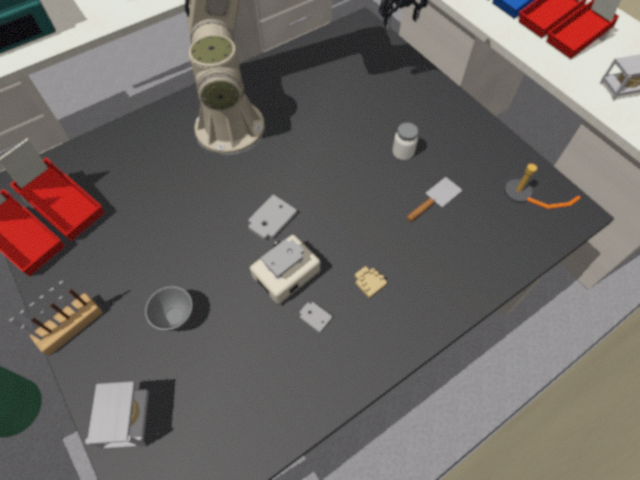

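```bash
python3 - <<'E'
from h import *
c=np.load("top0.npy",allow_pickle=True).item()
save("crop1",cv2.resize(c["img"][150:350,300:460],None,fx=3.75,fy=3,interpolation=3)[:, :600] if 0 else cv2.resize(c["img"][155:350,310:440],(400,600),interpolation=3))
print(ray(c,[(384,182)],.01),ray(c,[(354,317)],.01), ray(c,[(377,232),(403,230)],.119).round(4),ray(c,[(311,180)],.02),ray(c,[(519,271)],.03))
E
```

```text
[[ 0.69613516 -0.14243535  0.01      ]] [[ 0.37882389 -0.07775356  0.01      ]] [[ 0.5542 -0.12    0.119 ]
 [ 0.5599 -0.1754  0.119 ]] [[0.69398791 0.02935867 0.02      ]] [[ 0.4902215  -0.44693473  0.03      ]]
```

View pics/crop1.png

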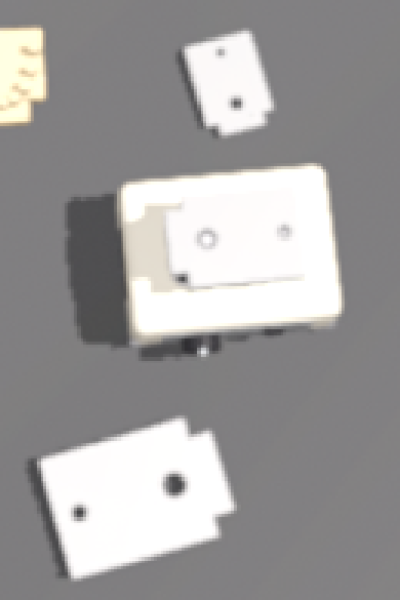

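Look-alikes: small at (384,182), middle one on the vibrator at (388,232), large at (354,317). The one on the vibrator, with the two pins in its holes (thick 377,233; thin 403,230), is the middle-sized one and the plate meant. The crop confirms this: notched end to image left (+y), smooth face up. Going above it.

```bash

python3 -m jog '[[-1,-0.0287,-0.0284,0,0],[-1,-0.0287,-0.0284,0,0],[-1,-0.0287,-0.0284,0,0],[-1,-0.0287,-0.0284,0,0],[-1,-0.0287,-0.0284,0,0]]' 20 >/dev/null
python3 -m jog '[[-1,-0.0287,-0.0284,0,0],[-1,-0.0287,-0.0284,0,0],[-1,-0.0287,-0.0284,0,0],[-1,-0.0287,-0.0284,0,0],[-1,-0.0287,-0.0284,0,0]]' >/dev/null
python3 -m jog '[[-1,-0.0287,-0.0284,0,0],[-1,-0.0287,-0.0284,0,0],[-1,-0.0287,-0.0284,0,0],[-1,-0.0287,-0.0284,0,0],[-1,-0.0287,-0.0284,0,0]]' >/dev/null
python3 -m jog '[[-1,-0.0287,-0.0284,0,0],[-1,-0.0287,-0.0284,0,0],[-1,-0.0287,-0.0284,0,0],[-1,-0.0287,-0.0284,0,0],[-1,-0.0287,-0.0284,0,0]]'
python3 -m jog '[[-1,0,0,0,6.9],[-1,0,0,0,6.9],[-1,0,0,0,6.9],[-1,0,0,0,6.9],[-1,0,0,0,6.9]]' >/dev/null
python3 -m jog '[[-1,0,0,0,6.9],[-1,0,0,0,6.9],[-1,0,0,0,6.9],[-1,0,0,0,6.9],[-1,0,0,0,6.9]]'
python3 - <<'E'
from h import *
c=cam("wrist"); save("w1",c["img"]); np.save("w1.npy",c,allow_pickle=True); print(c["T"].round(3).tolist(),c["fov_y"],env.get_state()["orientation"])
E
```

```text
clock: 1.77
tcp_pos: [0.5568, -0.1431, 0.2418]
orientation: [-0.0, 0.13, 0.991, 0.0]
wrist_force: [0.8, 0.5, -0.1]
finger_gap: 0.0852
grip_force: 0.0
clock: 2.6
tcp_pos: [0.5561, -0.1411, 0.2417]
orientation: [-0.001, 0.671, 0.741, -0.0]
wrist_force: [0.2, 0.5, -0.8]
finger_gap: 0.0853
grip_force: 0.0
[[0.995, -0.096, -0.028, 0.549], [0.1, 0.954, 0.284, -0.07], [-0.001, -0.285, 0.959, 0.373], [0.0, 0.0, 0.0, 1.0]] 68.26888729873505 [-5.55467808e-04  6.72907346e-01  7.39726549e-01 -1.67936893e-04]
```

View pics/w1.png

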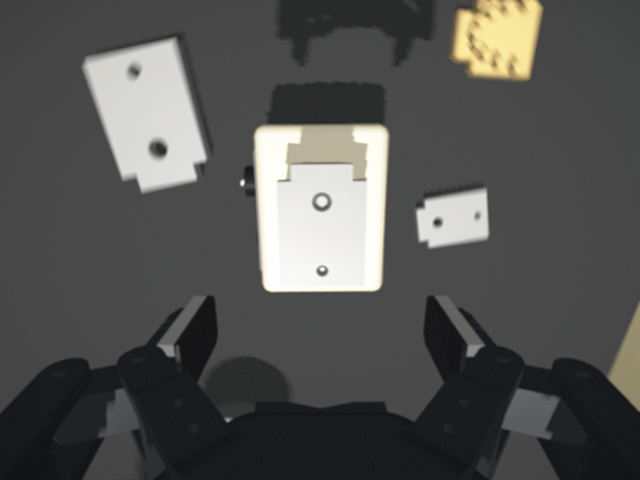

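The wrist view shows the plate, notch up in the picture, with the thick pin at (322,202), the thin pin at (322,271) and the side edges at columns 278 and 367. Measuring it.

```bash
python3 - <<'E'
from h import *
c=np.load("w1.npy",allow_pickle=True).item()
a=ray(c,[(322,202),(322,271)],.115); print(a.round(4)); d=a[0]-a[1]; print(np.linalg.norm(d),np.degrees(np.arctan2(d[1],d[0]))); u=d/np.linalg.norm(d); C=a.mean(0)+.007*u; print("centre",C)
print(ray(c,[(278,182),(367,180),(278,286),(367,286)],.119).round(4))
from scipy.spatial.transform import Rotation as R
q=env.get_state()["orientation"]; m=R.from_quat([q[1],q[2],q[3],q[0]]).as_matrix(); print(m.round(4)); print(np.degrees(np.arctan2(m[1,0],m[0,0])))
print("to centre tool axes",m.T@(C-env.get_state()["tcp_pos"]))
E
```

```text
[[ 0.5552 -0.1204  0.115 ]
 [ 0.5607 -0.1751  0.115 ]]
0.05492971054334877 95.84028717473252
centre [ 0.55724198 -0.14077502  0.115     ]
[[ 0.5222 -0.1083  0.119 ]
 [ 0.5855 -0.1005  0.119 ]
 [ 0.5276 -0.1895  0.119 ]
 [ 0.5969 -0.1825  0.119 ]]
[[-9.440e-02  9.955e-01 -1.000e-03]
 [ 9.955e-01  9.440e-02  5.000e-04]
 [ 6.000e-04 -1.000e-03 -1.000e+00]]
95.4162581436271
to centre tool axes [0.00012901 0.00127346 0.12672759]
```

```bash

python3 -m jog '[[-1,-0.032,0.0013,0,-0.4],[-1,0,0,0.035,0],[-1,0,0,0.035,0],[-1,0,0,0.035,0],[-1,0,0,0.0327,0]]' 80
python3 -m jog '[[-1,0,0,0,0],[0.2,0,0,0,0],[1,0,0,0,0],[1,0,0,0,0],[1,0,0,0,0]]' 80
python3 -m jog '[[1,0,0,0,0],[1,0,0,0,0],[1,0,0,0,0]]'
python3 -m jog '[[1,0,0,-0.003,0],[1,0,0,-0.003,0],[1,0,0,-0.003,0],[1,0,0,-0.003,0],[1,0,0,-0.003,0]]'
python3 - <<'E'
from h import *
c=cam("wrist"); save("w2",c["img"]); np.save("w2.npy",c,allow_pickle=True)
E
```

```text
clock: 3.07
tcp_pos: [0.5605, -0.1729, 0.1026]
orientation: [-0.0, 0.665, 0.747, -0.0]
wrist_force: [0.6, 0.2, -1.2]
finger_gap: 0.0859
grip_force: 0.0
clock: 3.48
tcp_pos: [0.562, -0.1733, 0.1068]
orientation: [0.001, 0.666, 0.746, 0.0]
wrist_force: [-1.0, 0.3, -1.2]
finger_gap: 0.0642
grip_force: 88.6
clock: 3.73
tcp_pos: [0.562, -0.1734, 0.1065]
orientation: [0.001, 0.666, 0.746, 0.0]
wrist_force: [-1.4, 0.7, 6.6]
finger_gap: 0.0644
grip_force: 89.7
clock: 4.15
tcp_pos: [0.5612, -0.1729, 0.1198]
orientation: [-0.0, 0.666, 0.746, 0.0]
wrist_force: [0.2, -0.5, -1.1]
finger_gap: 0.0645
grip_force: 88.7
```

View pics/w2.png

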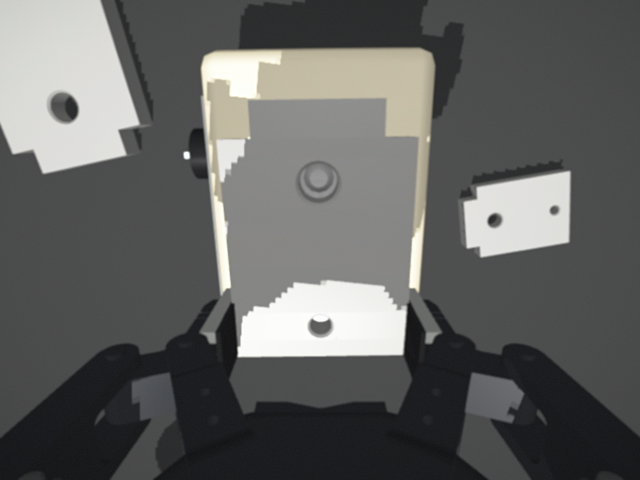

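The plate pivots in the pads even at 89 N: the notched end is still on the thick pin (318,180) and the near end is raised. So I'll put it back, regrip at its middle, and use the pivoting later for the flip.

```bash

python3 -m jog '[[1,0,0,0.003,0],[1,0,0,0.003,0],[1,0,0,0.003,0],[1,0,0,0.003,0],[1,0,0,0.003,0]]'
python3 -m jog '[[0,0,0,0,0],[-1,0,0,0,0],[-1,0,0,0,0],[-1,0,0,0,0],[-1,0.015,0.001,0,0]]'
python3 -m jog '[[-1,0.016,0,0,0],[-1,0,0,0,0],[0.2,0,0,0,0],[1,0,0,0,0],[1,0,0,0,0]]' 100
python3 -m jog '[[1,0,0,0,0],[1,0,0,0,0],[1,0,0,-0.003,0],[1,0,0,-0.003,0],[1,0,0,-0.003,0]]'
python3 -m jog '[[1,0,0,-0.003,0],[1,0,0,-0.003,0],[1,0,0,-0.005,0],[1,0,0,-0.01,0],[1,0,0,-0.015,0]]'
python3 - <<'E'
from h import *
c=cam("wrist"); save("w3",c["img"]); np.save("w3.npy",c,allow_pickle=True)
E
```

```text
clock: 4.62
tcp_pos: [0.5608, -0.1728, 0.1063]
orientation: [0.0, 0.666, 0.746, 0.0]
wrist_force: [-11.6, 4.5, 34.5]
finger_gap: 0.0643
grip_force: 92.8
clock: 5.03
tcp_pos: [0.5609, -0.1596, 0.1043]
orientation: [0.001, 0.667, 0.745, -0.0]
wrist_force: [0.2, -0.1, 0.7]
finger_gap: 0.0853
grip_force: 0.0
clock: 5.45
tcp_pos: [0.558, -0.1413, 0.1051]
orientation: [-0.001, 0.666, 0.746, -0.0]
wrist_force: [-3.4, 2.5, 6.1]
finger_gap: 0.0641
grip_force: 111.0
clock: 5.87
tcp_pos: [0.5586, -0.1421, 0.1135]
orientation: [-0.0, 0.666, 0.746, -0.0]
wrist_force: [0.1, -0.7, -1.8]
finger_gap: 0.0641
grip_force: 109.9
clock: 6.28
tcp_pos: [0.5578, -0.1417, 0.1493]
orientation: [-0.001, 0.666, 0.746, -0.0]
wrist_force: [-1.0, -0.6, -1.7]
finger_gap: 0.0641
grip_force: 110.0
```

View pics/w3.png

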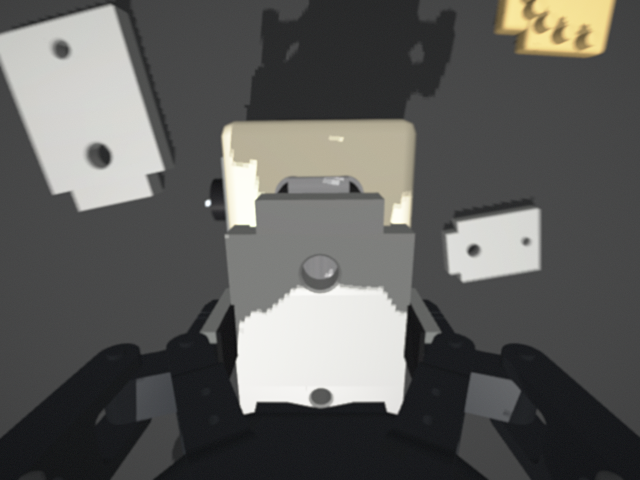

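The plate is lifted clear and level; the carrier nose shows behind it at (320,185). Taking it to a free stretch of bench at about (0.48, 0.06).

```bash

python3 -m jog '[[1,0.02,-0.005,-0.01,0],[1,0.035,-0.0095,0,0],[1,0.035,-0.0095,0,0],[1,0.035,-0.0095,0,0],[1,0.035,-0.0095,0,0]]' 
python3 -m jog '[[1,0.035,-0.0095,0,0],[1,0.015,-0.0045,0,0],[1,0,0,0.03,0],[1,0,0,0.03,0],[1,0,0,0.03,0]]' 
python3 -m jog '[[1,0,0,0.025,0],[1,0,0,0.01,0],[1,0,0,0.005,0],[1,0,0,0,0],[1,0,0,0,0]]' 
python3 -m jog '[[1,0,0,0.003,0],[1,0,0,0.003,0],[1,0,0,0.003,0],[1,0,0,0,0]]' 
python3 - <<'E'
from h import *
c=cam("scene"); save("s1",cv2.resize(c["img"][60:340,180:500],(640,560))); 
E
```

```text
clock: 6.75
tcp_pos: [0.4974, 0.0132, 0.1602]
orientation: [0.0, 0.667, 0.746, 0.0]
wrist_force: [0.3, -0.0, -1.6]
finger_gap: 0.0637
grip_force: 110.4
clock: 7.17
tcp_pos: [0.4794, 0.0609, 0.07]
orientation: [0.002, 0.666, 0.746, 0.001]
wrist_force: [0.1, -0.4, -3.0]
finger_gap: 0.0635
grip_force: 110.4
clock: 7.58
tcp_pos: [0.4795, 0.0602, 0.0307]
orientation: [0.001, 0.666, 0.746, 0.001]
wrist_force: [-0.3, 0.9, -1.6]
finger_gap: 0.0639
grip_force: 110.4
clock: 7.92
tcp_pos: [0.4783, 0.0603, 0.0205]
orientation: [0.0, 0.666, 0.746, 0.0]
wrist_force: [0.7, 0.8, -2.3]
finger_gap: 0.0641
grip_force: 110.4
```

View pics/s1.png

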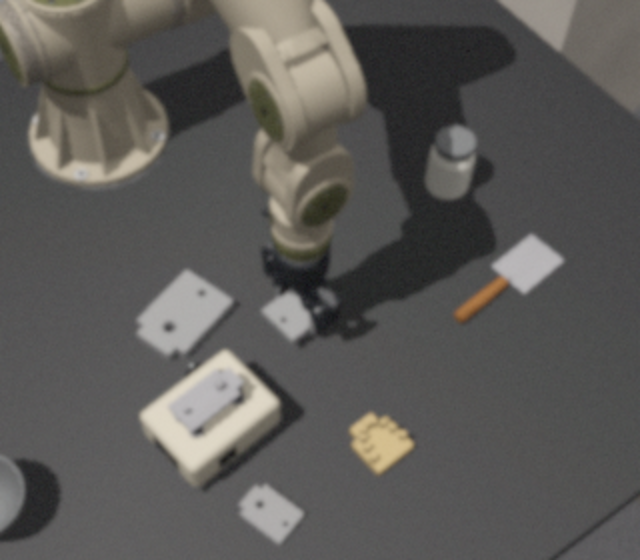

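The plate is held level just above clear bench, at about (290,312) in the crop; the pins stand bare on the vibrator. Feeling down to the bench.

```bash

for i in 1; do python3 -m jog '[[1,0,0,0.0025,0],[1,0,0,0.0025,0],[1,0,0,0,0]]' | egrep "tcp_pos|wrist"; done
python3 -m jog '[[1,0,0,0.002,0],[1,0,0,0.002,0],[1,0,0,0,0]]' | egrep "tcp_pos|wrist"
python3 -m jog '[[1,0,0,0.002,0],[1,0,0,0,0]]' | egrep "tcp_pos|wrist"
python3 -m jog '[[1,0,0,0.002,0],[1,0,0,0,0]]' | egrep "tcp_pos|wrist"
```

```text
tcp_pos: [0.478, 0.0603, 0.0151]
wrist_force: [0.7, -0.2, -2.0]
tcp_pos: [0.478, 0.0603, 0.0112]
wrist_force: [1.0, 0.5, -1.6]
tcp_pos: [0.4782, 0.0603, 0.0093]
wrist_force: [0.2, -0.5, -2.6]
tcp_pos: [0.4782, 0.0603, 0.0073]
wrist_force: [-0.6, 1.0, -1.5]
```

```bash

python3 -m jog '[[1,0,0,0.002,0],[1,0,0,0,0]]' | egrep "tcp_pos|wrist"
python3 -m jog '[[1,0,0,0.002,0],[1,0,0,0,0]]' | egrep "tcp_pos|wrist"
python3 -m jog '[[1,0,0,0.001,0],[1,0,0,0,0]]' | egrep "tcp_pos|wrist"
python3 -m jog '[[1,0,0,0.001,0],[1,0,0,0,0]]' | egrep "tcp_pos|wrist"
```

```text
tcp_pos: [0.4783, 0.0603, 0.0053]
wrist_force: [-0.5, 0.4, -2.4]
tcp_pos: [0.4784, 0.0603, 0.0052]
wrist_force: [-5.3, -0.4, 16.0]
tcp_pos: [0.4784, 0.0603, 0.0051]
wrist_force: [-7.2, 0.1, 25.4]
tcp_pos: [0.4785, 0.0603, 0.0051]
wrist_force: [-11.5, -0.0, 35.4]
```

```bash

python3 -m jog '[[1,0,0,-0.005,0],[0,0,0,0,0],[-1,0,0,0,0],[-1,0,0,0,0],[-1,0,0,0,0]]' 40| egrep "tcp_pos|wrist|gap"
python3 -m jog '[[-1,-0.017,0,0,0],[-1,-0.016,0,-0.002,0],[-1,0,0,0,0],[0,0,0,0,0],[1,0,0,0,0]]' 40| egrep "tcp_pos|wrist|gap"
python3 -m jog '[[1,0,0,0,0],[1,0,0,0,0]]' | egrep "tcp_pos|wrist|gap|grip"
python3 -m jog '[[1,0,0,-0.005,0],[1,0,0,-0.005,0],[1,0,0,-0.005,0],[1,0,0,-0.005,0],[1,0,0,0,0]]' | egrep "tcp_pos|wrist|gap|grip"
python3 - <<'E'
from h import *
c=cam("wrist"); save("w4",c["img"]); np.save("w4.npy",c,allow_pickle=True)
E
```

```text
tcp_pos: [0.4783, 0.0603, 0.0062]
wrist_force: [0.5, -0.2, 0.5]
finger_gap: 0.0852
tcp_pos: [0.482, 0.0277, 0.0085]
wrist_force: [-5.8, -1.2, 17.3]
finger_gap: 0.0651
tcp_pos: [0.4819, 0.0278, 0.0086]
wrist_force: [0.1, -2.9, 2.2]
finger_gap: 0.0648
grip_force: 44.6
tcp_pos: [0.4829, 0.0276, 0.0298]
wrist_force: [0.5, 0.7, -1.9]
finger_gap: 0.0649
grip_force: 44.8
```

View pics/w4.png

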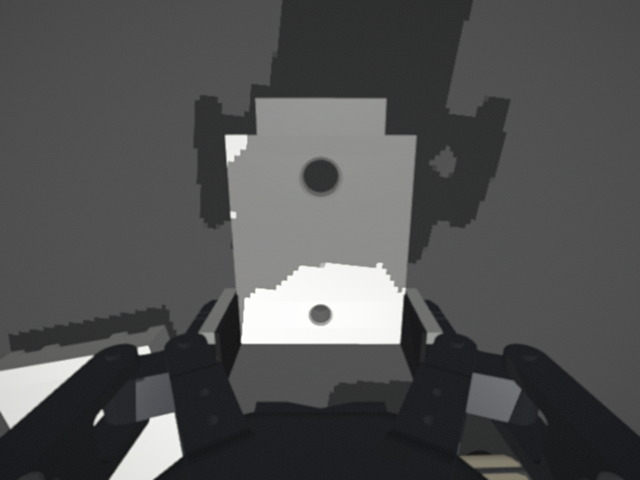

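The plate is gripped near its thin-hole end; the nose corners are at (256,98) and (386,98), the near end at row 344. Computing its tilt.

```bash
python3 - <<'E'
from h import *
c=np.load("w4.npy",allow_pickle=True).item()
P=np.array([(47,-22,7),(47,22,7),(35,-33,7),(35,33,7),(-47,-33,7),(-47,33,7)],float)/1e3
uv=np.array([(386,98),(256,98),(416,135),(226,135),(402,344),(242,344)],float)
ok,r,t=cv2.solvePnP(P,uv,c["K"],np.array(c["D"]))
F=np.diag([1,-1,-1.]); R=c["T"][:3,:3]@F@cv2.Rodrigues(r)[0]; p=c["T"][:3,:3]@F@t.ravel()+c["T"][:3,3]
print(R.round(3),p.round(4)); print("x-axis elevation deg",np.degrees(np.arcsin(R[2,0])))
E
```

```text
[[-0.117 -0.993 -0.008]
 [ 0.993 -0.117  0.021]
 [-0.021 -0.006  1.   ]] [0.4793 0.0623 0.0278]
x-axis elevation deg -1.229009936018303
```

```bash

python3 -m jog '[[1,0,0,-0.02,0],[1,0,0,-0.02,0],[1,0,0,0,0],[1,0,0,0,0],[1,0,0,0,0]]' 20| egrep "tcp_pos|wrist|gap|grip"
python3 - <<'E'
from h import *
c=cam("wrist"); save("w5",c["img"]); np.save("w5.npy",c,allow_pickle=True)
g=cv2.cvtColor(c["img"],cv2.COLOR_RGB2GRAY); print(g[60:360:6,300].tolist())
E
```

```text
tcp_pos: [0.4817, 0.0275, 0.068]
wrist_force: [0.6, -0.1, -1.9]
finger_gap: 0.0648
grip_force: 44.8
[47, 46, 48, 46, 46, 48, 52, 143, 143, 144, 144, 142, 142, 139, 137, 138, 140, 140, 135, 116, 119, 132, 139, 138, 136, 137, 136, 136, 136, 137, 137, 135, 136, 135, 173, 245, 245, 246, 247, 247, 248, 253, 253, 253, 253, 249, 249, 246, 80, 80]
```

```bash

python3 -m jog '[[-0.4,0,0,0,0],[-0.4,0,0,0,0]]' 20| egrep "gap|grip"
python3 -m jog '[[-0.46,0,0,0,0],[-0.46,0,0,0,0]]' | egrep "gap|grip"
python3 -m jog '[[-0.49,0,0,0,0],[-0.49,0,0,0,0]]' | egrep "gap|grip"
python3 - <<'E'
from h import *
c=cam("wrist"); 
g=cv2.cvtColor(c["img"],cv2.COLOR_RGB2GRAY); print(g[60:360:6,300].tolist())
E
```

```text
finger_gap: 0.0648
grip_force: 44.8
finger_gap: 0.0645
grip_force: 44.8
finger_gap: 0.0648
grip_force: 44.8
[47, 46, 47, 50, 50, 46, 53, 144, 143, 144, 142, 143, 142, 139, 141, 139, 139, 139, 137, 117, 120, 132, 138, 137, 136, 137, 136, 137, 136, 136, 136, 136, 137, 137, 136, 245, 245, 246, 247, 248, 248, 253, 253, 253, 253, 249, 249, 247, 81, 81]
```

```bash

python3 -m jog '[[-0.51,0,0,0,0],[-0.51,0,0,0,0]]' | egrep "gap|grip"
python3 -m jog '[[-0.53,0,0,0,0],[-0.53,0,0,0,0]]' | egrep "gap|grip"
python3 -m jog '[[-0.54,0,0,0,0],[-0.54,0,0,0,0]]' | egrep "gap|grip"
python3 - <<'E'
from h import *
c=cam("wrist"); 
g=cv2.cvtColor(c["img"],cv2.COLOR_RGB2GRAY); print(g[60:360:6,300].tolist())
E
```

```text
finger_gap: 0.065
grip_force: 44.8
finger_gap: 0.0653
grip_force: 22.5
finger_gap: 0.0657
grip_force: 8.2
[47, 46, 50, 46, 46, 48, 49, 145, 144, 144, 144, 145, 144, 141, 140, 140, 142, 141, 137, 119, 121, 133, 139, 139, 138, 138, 138, 139, 137, 137, 138, 136, 136, 137, 137, 244, 245, 245, 246, 247, 248, 252, 252, 253, 253, 249, 249, 251, 80, 80]
```

```bash

python3 -m jog '[[-0.54,0,0,-0.012,0],[-0.54,0,0,-0.012,0],[-0.54,0,0,0,0],[-0.545,0,0,0,0],[-0.545,0,0,0,0]]' | egrep "tcp|gap|grip"
python3 -m jog '[[-0.548,0,0,0,0],[-0.548,0,0,0,0]]' | egrep "gap|grip|wrist"
python3 - <<'E'
from h import *
c=cam("wrist"); 
g=cv2.cvtColor(c["img"],cv2.COLOR_RGB2GRAY); print(g[60:360:6,300].tolist())
E
```

```text
tcp_pos: [0.4821, 0.0275, 0.0924]
finger_gap: 0.066
grip_force: 0.2
wrist_force: [-1.0, 0.1, 0.2]
finger_gap: 0.0662
grip_force: 0.0
[45, 46, 46, 46, 48, 45, 47, 46, 46, 47, 45, 48, 46, 80, 79, 79, 81, 78, 79, 79, 79, 78, 80, 79, 59, 46, 66, 215, 238, 239, 239, 239, 241, 242, 244, 245, 244, 243, 244, 244, 245, 246, 246, 247, 247, 248, 250, 250, 250, 249]
```

```bash
python3 - <<'E'
from h import *
c=cam("wrist"); s=cam("scene"); np.save("w6.npy",c,allow_pickle=True); np.save("s6.npy",s,allow_pickle=True)
save("m6",np.vstack([cv2.resize(c["img"],(400,300)),cv2.resize(s["img"][150:300,270:470],(400,300))]))
E
```

```text
(no output)
```

View pics/m6.png

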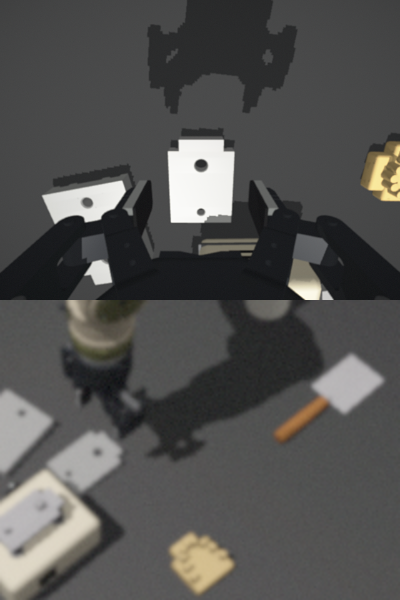

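The plate slipped flat onto the bench, still smooth face up: nose at (180-224,139) and holes at (201,165) and (201,212) in the half-size wrist view. The bench scene is otherwise unchanged. Rotation needs only 1-5 N of grip and a shorter pad overlap. Locating it again numerically.

```bash
cat >> h.py <<'E'
def quad(c,lo=150,roi=None):
    g=cv2.cvtColor(c["img"],cv2.COLOR_RGB2GRAY); m=(g>lo).astype(np.uint8)
    k,_=cv2.findContours(m,cv2.RETR_EXTERNAL,cv2.CHAIN_APPROX_SIMPLE)
    k=[x for x in k if roi is None or cv2.pointPolygonTest(x,roi,False)>0]
    return max(k,key=cv2.contourArea) if k else None
def toolframe():
    from scipy.spatial.transform import Rotation as R
    s=env.get_state(); q=s["orientation"]; return R.from_quat([q[1],q[2],q[3],q[0]]).as_matrix(),np.array(s["tcp_pos"])
E
python3 - <<'E'
from h import *
c=np.load("w6.npy",allow_pickle=True).item()
k=quad(c,150,(321,310)); print(cv2.approxPolyDP(k,4,True).reshape(-1,2).tolist())
g=cv2.cvtColor(c["img"],cv2.COLOR_RGB2GRAY)
hs=[]
for (u,v) in [(321,264),(321,339)]:
    w=g[v-14:v+15,u-14:u+15]<150; y,x=np.nonzero(w); hs.append((u-14+x.mean(),v-14+y.mean()))
print(hs); a=ray(c,hs,.014); d=a[0]-a[1]; u=d/np.linalg.norm(d); C=a.mean(0)+.007*u
m,t=toolframe(); print(np.linalg.norm(d),np.degrees(np.arctan2(d[1],d[0])),np.degrees(np.arctan2(m[1,0],m[0,0])),C,"tool",m.T@(C-t))
E
```

```text
[[287, 223], [286, 240], [268, 243], [273, 355], [325, 356], [335, 345], [368, 345], [374, 243], [357, 241], [356, 223]]
[(np.float64(321.2797619047619), np.float64(264.3958333333333)), (np.float64(324.0148148148148), np.float64(341.4222222222222))]
0.0560992307196138 98.45018293685486 96.45876399569642 [ 0.48658385 -0.00310894  0.014     ] tool [-0.03098842  0.00123429  0.07831452]
```

```bash
python3 - <<'E'
from h import *
c=np.load("w6.npy",allow_pickle=True).item(); m,t=toolframe()
for k in [quad(c,150,(130,320)),quad(c,150,(321,310))]:
    p=cv2.approxPolyDP(k,4,True).reshape(-1,2); print(p.tolist(),((ray(c,p,.014)-t)@m).round(3)[:,:2].tolist())
print(t)
E
```

```text
[[200, 303], [195, 289], [68, 315], [87, 357], [121, 343], [133, 346], [138, 355], [158, 351], [167, 339], [182, 333]] [[-0.037, -0.079], [-0.027, -0.082], [-0.047, -0.17], [-0.08, -0.163], [-0.068, -0.137], [-0.07, -0.129], [-0.078, -0.127], [-0.074, -0.112], [-0.065, -0.105], [-0.06, -0.094]]
[[287, 223], [286, 240], [268, 243], [273, 355], [325, 356], [335, 345], [368, 345], [374, 243], [357, 241], [356, 223]] [[0.017, -0.021], [0.006, -0.021], [0.004, -0.033], [-0.077, -0.033], [-0.078, 0.003], [-0.069, 0.01], [-0.069, 0.033], [0.004, 0.033], [0.006, 0.023], [0.017, 0.022]]
[0.48190259 0.02752944 0.09232206]
```

```bash

python3 -m jog '[[-1,-0.031,0,0,0],[-1,0,0,0.035,0],[-1,0,0,0.035,0],[-1,0,0,0.0135,0],[-1,0,0,0,0]]' 60 | egrep "tcp|wrist"
python3 -m jog '[[0,0,0,0,0],[1,0,0,0,0],[1,0,0,0,0],[1,0,0,0,0],[1,0,0,-0.01,0]]' 60 | egrep "tcp|wrist|gap|grip"
python3 -m jog '[[1,0.0,0,-0.01,0],[1,0.03,0,0,0],[1,0.03,0,0,0],[1,0.03,0,0,0],[1,0,0,0,0]]' | egrep "tcp|wrist|gap|grip"
python3 -m jog '[[1,0,0,0.01,0],[1,0,0,0.008,0],[1,0,0,0.0015,0],[1,0,0,0,0]]' | egrep "tcp|wrist|gap|grip"
python3 -m jog '[[0,0,0,0,0],[-1,0,0,0,0],[-1,0,0,0,0],[-1,-0.021,0,0,0],[-1,-0.021,0,0,0]]' | egrep "tcp|wrist|gap|grip"
python3 - <<'E'
from h import *
c=cam("wrist"); np.save("w7.npy",c,allow_pickle=True); m,t=toolframe()
k=quad(c,125,(320,290)); p=cv2.approxPolyDP(k,4,True).reshape(-1,2); print(p.tolist(),((ray(c,p,.014)-t)@m).round(3)[:,:2].tolist())
E
```

```text
tcp_pos: [0.4823, -0.003, 0.0057]
wrist_force: [-0.6, 0.3, 0.6]
tcp_pos: [0.4851, -0.0031, 0.019]
wrist_force: [-0.2, -0.1, -1.7]
finger_gap: 0.0638
grip_force: 66.9
tcp_pos: [0.4748, 0.0901, 0.0304]
wrist_force: [-0.7, -0.2, -1.4]
finger_gap: 0.0637
grip_force: 67.0
tcp_pos: [0.4764, 0.086, 0.0105]
wrist_force: [-2.2, 4.2, 11.6]
finger_gap: 0.0642
grip_force: 68.3
tcp_pos: [0.4799, 0.0438, 0.0092]
wrist_force: [-0.4, -0.1, -0.7]
finger_gap: 0.0854
grip_force: 0.0
[[259, 79], [259, 118], [254, 119], [254, 111], [227, 111], [242, 338], [402, 339], [418, 119], [389, 117], [388, 81]] [[0.091, -0.021], [0.079, -0.022], [0.079, -0.024], [0.081, -0.024], [0.081, -0.033], [-0.007, -0.033], [-0.007, 0.033], [0.079, 0.032], [0.08, 0.022], [0.091, 0.021]]
```

```bash

python3 -m jog '[[-1,-0.004,0,0,0],[0,0,0,0,0],[1,0,0,0,0],[1,0,0,0,0],[1,0,0,0,0]]' 20 | egrep "tcp|wrist|gap|grip"
python3 -m jog '[[1,0.0,0,-0.01,0],[1,0.0,0,-0.01,0],[-0.53,0,0,-0.01,0],[-0.53,0,0,0,0],[-0.53,0,0,0,0]]' | egrep "tcp|wrist|gap|grip"
python3 - <<'E'
from h import *
c=cam("wrist"); m,t=toolframe()
k=quad(c,125,(320,310)); p=cv2.approxPolyDP(k,5,True).reshape(-1,2); print(p.tolist())
E
```

```text
tcp_pos: [0.4805, 0.0406, 0.0096]
wrist_force: [-1.0, -1.2, 0.8]
finger_gap: 0.0652
grip_force: 22.3
tcp_pos: [0.4815, 0.0406, 0.0407]
wrist_force: [-0.4, -0.4, -1.9]
finger_gap: 0.0651
grip_force: 22.9
[[259, 60], [259, 96], [227, 97], [235, 286], [222, 289], [198, 332], [214, 343], [213, 331], [235, 290], [239, 313], [363, 318], [401, 317], [406, 291], [428, 332], [426, 342], [433, 343], [442, 331], [418, 288], [406, 286], [418, 101], [387, 98], [388, 62]]
```

```bash
cat > nose.py <<'E'
from h import *
c=cam("wrist"); g=cv2.cvtColor(c["img"],cv2.COLOR_RGB2GRAY)
col=g[:,300].astype(int); i=np.nonzero(col>62)[0]; j=[v for v in i if (col[v:v+12]>62).all()]; n=j[0] if j else -1
r=np.nonzero(g[n+8]>62)[0] if j else []; mid=[x for x in r if 200<x<440]
print("nose row",n,"width",(mid[0],mid[-1]) if len(mid) else None,"clock",round(env.get_state()["clock"],2))
E
python3 nose.py
python3 -m jog '[[-0.54,0,0,0,0],[-0.54,0,0,0,0]]' | egrep "gap|grip"; python3 nose.py
python3 -m jog '[[-0.541,0,0,0,0],[-0.541,0,0,0,0]]' | egrep "gap|grip"; python3 nose.py
python3 -m jog '[[-0.542,0,0,0,0],[-0.542,0,0,0,0]]' | egrep "gap|grip"; python3 nose.py
python3 -m jog '[[-0.543,0,0,0,0],[-0.543,0,0,0,0]]' | egrep "gap|grip"; python3 nose.py
```

```text
nose row 0 width (np.int64(201), np.int64(439)) clock 16.22
finger_gap: 0.0659
grip_force: 5.4
nose row 35 width (np.int64(201), np.int64(439)) clock 16.43
finger_gap: 0.0658
grip_force: 4.5
nose row 0 width (np.int64(201), np.int64(439)) clock 16.65
finger_gap: 0.0656
grip_force: 3.5
nose row 0 width (np.int64(201), np.int64(439)) clock 16.87
finger_gap: 0.0661
grip_force: 2.6
nose row 5 width (np.int64(201), np.int64(439)) clock 17.08
```

```bash
sed -i 's/>62/>90/g' nose.py; python3 nose.py
python3 -m jog '[[-0.544,0,0,0,0],[-0.544,0,0,0,0]]' | egrep "tcp|wrist|gap|grip"; python3 nose.py
python3 - <<'E'
from h import *
c=cam("wrist"); np.save("w8.npy",c,allow_pickle=True); g=cv2.cvtColor(c["img"],cv2.COLOR_RGB2GRAY); print(g[0:360:8,300].tolist(), g[120,160:480:8].tolist())
E
```

```text
nose row 84 width (np.int64(201), np.int64(376)) clock 17.13
tcp_pos: [0.4806, 0.0404, 0.0396]
wrist_force: [0.0, 0.6, -1.5]
finger_gap: 0.0661
grip_force: 1.8
nose row 84 width (np.int64(201), np.int64(375)) clock 17.35
[63, 64, 65, 66, 65, 65, 66, 64, 66, 68, 67, 189, 189, 191, 191, 192, 192, 193, 195, 196, 197, 198, 197, 199, 200, 199, 201, 203, 201, 201, 203, 252, 252, 252, 253, 253, 253, 252, 252, 254, 111, 110, 109, 110, 109] [108, 109, 108, 109, 109, 110, 66, 67, 68, 66, 79, 246, 191, 190, 191, 191, 192, 191, 192, 191, 192, 193, 193, 191, 193, 192, 193, 192, 193, 193, 189, 67, 67, 67, 66, 67, 67, 66, 68, 66]
```

The plate now swings: the nose went from row 60 to 84. Raising in small steps at about 3 N and letting it pivot.

```bash

python3 -m jog '[[-0.543,0,0,-0.005,0],[-0.543,0,0,-0.005,0],[-0.543,0,0,0,0]]' | egrep "wrist|grip"; python3 nose.py
python3 -m jog '[[-0.543,0,0,-0.005,0],[-0.543,0,0,-0.005,0],[-0.543,0,0,0,0]]' | egrep "wrist|grip"; python3 nose.py
python3 -m jog '[[-0.543,0,0,-0.005,0],[-0.543,0,0,-0.005,0],[-0.543,0,0,0,0]]' | egrep "wrist|grip"; python3 nose.py

```

```text
wrist_force: [-0.1, -0.8, -0.7]
grip_force: 2.0
nose row 98 width (np.int64(201), np.int64(370)) clock 17.7
wrist_force: [-0.3, -1.1, 0.2]
grip_force: 2.0
nose row 112 width (np.int64(201), np.int64(439)) clock 18.0
wrist_force: [-0.6, -0.8, -0.5]
grip_force: 1.9
nose row 128 width (np.int64(201), np.int64(364)) clock 18.3
```

```bash

python3 -m jog '[[-0.543,0,0,-0.005,0],[-0.543,0,0,-0.005,0],[-0.543,0,0,0,0]]' | egrep "tcp|wrist|grip"; python3 nose.py
python3 -m jog '[[-0.542,0.003,0,-0.005,0],[-0.542,0.003,0,-0.005,0],[-0.542,0,0,0,0]]' | egrep "tcp|wrist|grip"; python3 nose.py
python3 - <<'E'
from h import *
c=cam("wrist"); np.save("w9.npy",c,allow_pickle=True); g=cv2.cvtColor(c["img"],cv2.COLOR_RGB2GRAY); print(g[0:400:8,300].tolist(), g[280,160:480:8].tolist())
E
```

```text
tcp_pos: [0.4811, 0.0404, 0.0806]
wrist_force: [0.5, -0.5, -0.4]
grip_force: 1.9
nose row 149 width (np.int64(201), np.int64(439)) clock 18.6
tcp_pos: [0.4802, 0.0469, 0.0905]
wrist_force: [-0.5, -0.5, 1.4]
grip_force: 2.4
nose row 137 width (np.int64(201), np.int64(439)) clock 18.9
[86, 85, 87, 86, 89, 87, 89, 88, 90, 88, 87, 90, 89, 90, 91, 90, 90, 93, 145, 92, 91, 91, 90, 210, 211, 212, 211, 212, 211, 210, 211, 211, 212, 211, 211, 210, 210, 211, 255, 255, 146, 144, 146, 144, 145, 144, 144, 143, 144, 142] [145, 144, 144, 144, 145, 144, 145, 145, 145, 146, 145, 211, 210, 212, 211, 210, 211, 210, 212, 181, 212, 178, 210, 211, 210, 211, 212, 210, 211, 210, 144, 146, 145, 146, 144, 145, 144, 146, 144, 145]
```

```bash
cat > tilt.py <<'E'
from h import *
c=cam("wrist"); k=quad(c,175,(300,250))
if k is not None:
    p=cv2.approxPolyDP(k,4,True).reshape(-1,2); print(p.tolist())
    m,t=toolframe(); print("tcp",t.round(4),"clock",env.get_state()["clock"])
E
python3 tilt.py
python3 - <<'E'
from h import *
c=np.load("w9.npy",allow_pickle=True).item(); m,t=toolframe()
# project hypotheses: plate pivoting about axis at (0,0,zoff) in tool frame, plate x=-44 ; nose top corner rows vs tilt
f=np.linalg.inv(c["T"])
for z0 in (-.005,):
  for a in (40,50,60,70,80,90):
    a_=np.radians(a); ux=np.array([np.cos(a_),0,np.sin(a_)]); n=np.array([np.sin(a_),0,-np.cos(a_)])
    for nm,x in (("nose",.047),("shoulder",.035),("end",-.047)):
        P=np.array([0,.022 if x>.04 else .033,z0])+ux*(x+.044)+n*.007
        w=m@P+t; q=f[:3,:3]@w+f[:3,3]; q=q*[1,-1,-1]
        uv=cv2.projectPoints(q.reshape(1,3),np.zeros(3),np.zeros(3),c["K"],np.array(c["D"]))[0].ravel(); print(a,nm,uv.round(0),"z",w[2].round(3))
E
```

```text
[[264, 190], [240, 296], [244, 320], [398, 318], [402, 298], [376, 191], [359, 191], [355, 180], [285, 180], [281, 191]]
tcp [0.4804 0.0463 0.0901] clock 19.0
40 nose [366. 125.] z 0.042
40 shoulder [391. 146.] z 0.05
40 end [407. 321.] z 0.102
50 nose [362. 146.] z 0.03
50 shoulder [386. 163.] z 0.039
50 end [407. 318.] z 0.102
60 nose [360. 168.] z 0.02
60 shoulder [382. 181.] z 0.03
60 end [407. 314.] z 0.101
70 nose [358. 190.] z 0.012
70 shoulder [379. 201.] z 0.023
70 end [407. 311.] z 0.1
80 nose [356. 213.] z 0.007
80 shoulder [376. 221.] z 0.019
80 end [406. 308.] z 0.099
90 nose [355. 236.] z 0.004
90 shoulder [375. 241.] z 0.016
90 end [406. 305.] z 0.098
```

The plate is about 70° up, nose on the bench, pads near its top end. Moving over the nose to bring it vertical.

```bash

python3 -m jog '[[-0.542,0.005,0,0.001,0],[-0.542,0.005,0,0.001,0],[-0.542,0.005,0,0.001,0],[-0.542,0,0,0,0]]' | egrep "tcp|wrist|grip"; python3 tilt.py
python3 -m jog '[[-0.542,0.005,0,0.001,0],[-0.542,0.005,0,0.001,0],[-0.542,0,0,0,0]]' | egrep "tcp|wrist|grip"; python3 tilt.py
```

```text
tcp_pos: [0.4785, 0.0622, 0.0868]
wrist_force: [0.4, -1.5, 3.4]
grip_force: 4.6
[[264, 215], [237, 310], [241, 337], [255, 337], [256, 332], [275, 332], [278, 337], [292, 337], [294, 332], [401, 335], [405, 311], [376, 215], [357, 214], [354, 205], [286, 205], [282, 214]]
tcp [0.4785 0.0621 0.0868] clock 19.3833
tcp_pos: [0.4774, 0.0722, 0.0849]
wrist_force: [0.3, -1.4, 5.4]
grip_force: 5.5
[[264, 230], [235, 315], [239, 343], [347, 337], [349, 343], [385, 337], [387, 343], [402, 343], [406, 314], [374, 229], [357, 229], [354, 221], [287, 221], [283, 229]]
tcp [0.4774 0.072  0.0849] clock 19.6833
```

```bash

cat >> tilt.py <<'E'
    # tilt from nose edge (bench, z~.003) and top smooth edge, using row pixels; solve length 94 mm
    ys=sorted(set(p[:,1])); n=ray(c,[(320,p[:,1].min())],.002)[0]
    e=p[(p[:,1]>280)&(p[:,1]<332)][:,1]; 
    if len(e):
        best=min(np.arange(.03,.099,.0005),key=lambda z:abs(np.linalg.norm(ray(c,[(320,e.mean())],z)[0]-n)-.094)); E=ray(c,[(320,e.mean())],best)[0]
        print("nose tool",((n-t)@m).round(4),"end tool",((E-t)@m).round(4),"endz",best,"angle",np.degrees(np.arctan2(best-.002,((n-E)@m)[0])).round(1))
E
python3 tilt.py
python3 -m jog '[[-0.542,0.005,0,0,0],[-0.542,0.005,0,0,0],[-0.542,0,0,0,0]]' | egrep "tcp|wrist|grip"; python3 tilt.py
```

```text
[[265, 228], [235, 315], [239, 343], [253, 343], [255, 338], [292, 343], [293, 338], [342, 337], [349, 343], [364, 343], [366, 337], [402, 343], [406, 314], [375, 229], [359, 229], [354, 221], [286, 221], [282, 229]]
tcp [0.4774 0.0719 0.0849] clock 19.7333
nose tool [ 0.0173 -0.0002  0.0829] end tool [ 0.0039 -0.0001 -0.0101] endz 0.09500000000000006 angle 81.8
tcp_pos: [0.4761, 0.0822, 0.0846]
wrist_force: [-0.9, 0.4, 4.3]
grip_force: 5.4
[[235, 313], [240, 344], [252, 344], [255, 337], [273, 337], [276, 344], [291, 344], [294, 337], [347, 337], [349, 344], [364, 344], [367, 337], [404, 342], [406, 312], [374, 243], [357, 243], [354, 237], [287, 237], [284, 243], [266, 243]]
tcp [0.4761 0.0819 0.0846] clock 20.0333
nose tool [ 0.0071 -0.0002  0.0826] end tool [ 0.0056 -0.0002 -0.0114] endz 0.09600000000000006 angle 89.1
```

Vertical (89°), with the rib notches visible along rows 337-344. Laying it over along an arc about the nose.

```bash

python3 -m jog '[[-0.541,0.0075,0,0.0005,0],[-0.541,0.0075,0,0.0005,0],[-0.541,0.0075,0,0.0012,0],[-0.541,0.0073,0,0.0015,0]]' | egrep "tcp|wrist|grip"
python3 tilt.py
python3 -m jog '[[-0.541,0.007,0,0.0026,0],[-0.541,0.007,0,0.0026,0],[-0.541,0.0065,0,0.0038,0],[-0.541,0.0065,0,0.0038,0]]' | egrep "tcp|wrist|grip"
python3 tilt.py
```

```text
tcp_pos: [0.4726, 0.1117, 0.0808]
wrist_force: [1.4, 0.1, 2.1]
grip_force: 5.6
tcp_pos: [0.4695, 0.1385, 0.0676]
wrist_force: [0.8, 1.2, 0.9]
grip_force: 5.9
```

```bash
python3 - <<'E'
from h import *
c=cam("wrist"); np.save("w10.npy",c,allow_pickle=True); g=cv2.cvtColor(c["img"],cv2.COLOR_RGB2GRAY)
print(g[120:420:6,300].tolist());print(g[120:420:6,285].tolist())
for v in (300,330,345,360,390): print(v,g[v,200:440:6].tolist())
E
```

```text
[97, 98, 97, 98, 97, 97, 99, 98, 123, 97, 98, 97, 99, 99, 98, 97, 97, 97, 98, 98, 98, 99, 98, 98, 98, 98, 98, 98, 97, 95, 255, 254, 254, 254, 254, 255, 255, 255, 226, 195, 155, 154, 155, 156, 154, 154, 152, 154, 65, 57]
[97, 97, 97, 97, 97, 98, 98, 99, 116, 98, 97, 98, 97, 99, 98, 98, 97, 99, 98, 98, 99, 98, 97, 99, 99, 96, 96, 97, 99, 94, 255, 254, 254, 254, 254, 250, 255, 255, 255, 179, 155, 156, 155, 155, 154, 153, 154, 86, 63, 59]
300 [155, 158, 98, 204, 204, 96, 195, 244, 248, 255, 254, 254, 254, 255, 255, 255, 254, 255, 255, 254, 254, 254, 254, 254, 254, 254, 254, 254, 254, 254, 254, 254, 254, 254, 255, 78, 204, 203, 97, 155]
330 [202, 201, 185, 56, 55, 52, 243, 254, 255, 207, 255, 255, 255, 254, 249, 239, 255, 255, 255, 252, 255, 254, 255, 255, 255, 224, 254, 254, 255, 255, 255, 233, 254, 254, 255, 57, 52, 56, 179, 202]
345 [66, 78, 94, 65, 54, 54, 51, 156, 152, 255, 255, 243, 166, 255, 255, 255, 255, 252, 255, 255, 255, 255, 255, 255, 255, 255, 255, 255, 232, 236, 255, 255, 153, 156, 57, 58, 54, 62, 84, 92]
360 [65, 66, 64, 81, 53, 53, 155, 155, 155, 154, 154, 154, 155, 154, 155, 156, 156, 156, 156, 155, 154, 155, 155, 155, 156, 154, 155, 155, 156, 154, 155, 154, 154, 154, 156, 55, 57, 77, 64, 65]
390 [74, 78, 65, 63, 65, 74, 154, 153, 154, 153, 153, 153, 153, 154, 153, 154, 153, 154, 154, 154, 153, 153, 154, 154, 155, 153, 154, 153, 154, 154, 153, 154, 154, 153, 154, 85, 64, 64, 64, 75]
```

The top end face spans rows 300-330 with the ribs starting below it, so the plate is leaning over as intended. Continuing the arc down.

```bash

python3 -m jog '[[-0.541,0.0058,0,0.005,0],[-0.541,0.0057,0,0.005,0],[-0.541,0.0048,0,0.0058,0],[-0.541,0.0048,0,0.0058,0]]' | egrep "tcp|wrist|grip"
python3 -m jog '[[-0.541,0.0037,0,0.0065,0],[-0.541,0.0037,0,0.0065,0],[-0.541,0.0026,0,0.007,0],[-0.541,0,0,0,0]]' | egrep "tcp|wrist|grip"
python3 - <<'E'
from h import *
c=cam("wrist"); np.save("w11.npy",c,allow_pickle=True); g=cv2.cvtColor(c["img"],cv2.COLOR_RGB2GRAY)
print(g[120:480:6,300].tolist())
for v in (340,370,400): print(v,g[v,200:440:6].tolist())
E
```

```text
tcp_pos: [0.4669, 0.1589, 0.0457]
wrist_force: [0.4, 0.5, -0.0]
grip_force: 5.9
tcp_pos: [0.4648, 0.1686, 0.0247]
wrist_force: [-0.2, 0.7, -1.9]
grip_force: 5.7
[52, 52, 53, 52, 51, 54, 53, 55, 51, 53, 53, 54, 52, 54, 53, 53, 90, 88, 86, 55, 54, 55, 52, 52, 55, 52, 54, 55, 90, 121, 122, 183, 243, 243, 244, 243, 242, 241, 241, 240, 239, 239, 239, 239, 238, 238, 238, 241, 32, 29, 31, 33, 33, 32, 33, 32, 32, 31, 31, 34]
340 [33, 157, 126, 30, 28, 26, 26, 242, 242, 160, 242, 242, 241, 242, 242, 242, 242, 242, 241, 242, 242, 241, 241, 241, 241, 233, 240, 241, 241, 240, 240, 173, 240, 240, 87, 29, 28, 29, 109, 159]
370 [31, 34, 32, 33, 23, 68, 88, 127, 239, 239, 237, 239, 239, 239, 240, 240, 240, 240, 239, 232, 239, 240, 239, 239, 239, 239, 239, 235, 239, 238, 239, 240, 239, 170, 87, 75, 29, 33, 31, 32]
400 [33, 35, 35, 32, 32, 32, 70, 85, 171, 238, 231, 218, 234, 234, 234, 240, 209, 238, 238, 237, 238, 237, 237, 238, 225, 240, 234, 234, 234, 234, 203, 237, 217, 84, 76, 33, 34, 34, 31, 35]
```

```bash

python3 -m jog '[[-0.541,0.0015,0,0.006,0],[-0.541,0.001,0,0.006,0],[-0.541,0,0,0.003,0],[-0.541,0,0,0,0]]' | egrep "tcp|wrist|grip"
python3 -m jog '[[-0.541,0,0,0.002,0],[-0.541,0,0,0.001,0],[-0.6,0,0,0,0],[-1,0,0,0,0],[-1,0,0,0,0]]' | egrep "tcp|wrist|grip"
python3 -m jog '[[-1,-0.03,0,-0.035,0],[-1,-0.02,0,-0.035,0],[-1,-0.02,0,-0.035,0],[-1,-0.02,0,-0.035,0],[-1,0,0,0,0]]' | egrep "tcp|wrist|grip"
python3 - <<'E'
from h import *
c=cam("wrist"); np.save("w12.npy",c,allow_pickle=True); g=cv2.cvtColor(c["img"],cv2.COLOR_RGB2GRAY)
for v in range(160,400,16): print(v,g[v,200:440:8].tolist())
E
```

```text
tcp_pos: [0.4654, 0.1708, 0.0107]
wrist_force: [-0.5, -0.2, -1.9]
grip_force: 5.6
tcp_pos: [0.4662, 0.1709, 0.0088]
wrist_force: [0.0, 0.1, -0.3]
grip_force: 0.0
tcp_pos: [0.4804, 0.0819, 0.1521]
wrist_force: [1.5, 0.9, 1.1]
grip_force: 0.0
160 [84, 83, 82, 84, 83, 84, 84, 84, 82, 242, 242, 241, 237, 242, 241, 242, 241, 236, 241, 240, 85, 83, 83, 82, 83, 82, 84, 83, 84, 83]
176 [83, 84, 83, 84, 86, 82, 83, 85, 83, 244, 244, 244, 234, 245, 109, 244, 242, 220, 242, 242, 84, 84, 83, 83, 85, 85, 83, 83, 83, 82]
192 [83, 84, 85, 84, 84, 84, 85, 84, 84, 246, 246, 246, 239, 246, 222, 245, 239, 233, 244, 243, 82, 84, 83, 84, 84, 83, 82, 83, 83, 84]
208 [83, 84, 84, 83, 84, 85, 85, 84, 83, 84, 83, 248, 248, 248, 247, 247, 247, 246, 83, 83, 84, 84, 84, 84, 84, 84, 84, 83, 84, 84]
224 [82, 84, 86, 83, 83, 84, 84, 84, 85, 83, 84, 84, 85, 83, 84, 83, 85, 85, 84, 84, 84, 83, 85, 84, 83, 83, 85, 83, 85, 84]
240 [83, 83, 84, 85, 84, 84, 84, 82, 84, 84, 83, 85, 85, 86, 83, 84, 84, 84, 84, 85, 84, 84, 83, 84, 83, 83, 84, 83, 83, 84]
256 [84, 83, 84, 83, 84, 84, 84, 84, 84, 84, 84, 84, 84, 84, 83, 84, 
[... 373 characters left out ...]
, 84, 83, 84, 84, 85, 83, 84, 83, 84, 84, 83, 83, 81, 29]
320 [26, 26, 166, 92, 54, 83, 83, 83, 83, 83, 83, 83, 85, 84, 84, 84, 84, 84, 83, 84, 83, 83, 83, 83, 82, 83, 83, 83, 61, 29]
336 [26, 25, 82, 246, 90, 83, 84, 84, 83, 84, 83, 83, 83, 84, 83, 83, 83, 82, 86, 83, 83, 84, 81, 83, 83, 80, 83, 79, 43, 27]
352 [25, 23, 251, 252, 92, 50, 83, 83, 82, 83, 83, 85, 83, 83, 83, 57, 50, 50, 50, 49, 49, 49, 50, 50, 50, 51, 49, 49, 49, 27]
368 [24, 250, 250, 251, 252, 92, 74, 83, 83, 83, 83, 82, 84, 84, 84, 49, 50, 50, 48, 50, 51, 51, 50, 49, 48, 49, 50, 51, 49, 50]
384 [250, 248, 249, 250, 250, 233, 82, 83, 83, 82, 81, 82, 82, 73, 50, 54, 59, 64, 69, 74, 78, 81, 86, 90, 95, 101, 104, 108, 112, 48]
```

```bash
python3 - <<'E'
from h import *
c=np.load("w12.npy",allow_pickle=True).item(); m,t=toolframe()
save("w12",c["img"])
k=quad(c,150,(310,165)); p=cv2.approxPolyDP(k,3,True).reshape(-1,2); q=ray(c,p,.014); print(p.tolist()); print(((q-t)@m).round(4)[:,:2].tolist())
r=cv2.minAreaRect(k); b=ray(c,cv2.boxPoints(r),.014); print("box tool",((b-t)@m).round(4)[:,:2].tolist(), "centre",((b.mean(0)-t)@m).round(4))
E
```

```text
[[285, 92], [281, 124], [274, 129], [270, 121], [266, 123], [269, 202], [283, 203], [286, 219], [340, 218], [340, 204], [355, 202], [357, 90]]
[[0.0965, -0.0235], [0.0746, -0.027], [0.0711, -0.0322], [0.0767, -0.0349], [0.0754, -0.0379], [0.017, -0.038], [0.0162, -0.0272], [0.0035, -0.0252], [0.0042, 0.0171], [0.0153, 0.0169], [0.0169, 0.0285], [0.0979, 0.0277]]
box tool [[0.0978, -0.0369], [0.0979, 0.0277], [0.0033, 0.0305], [0.0035, -0.0409]] centre [ 0.0506 -0.0049  0.1353]
```

View pics/w12.png

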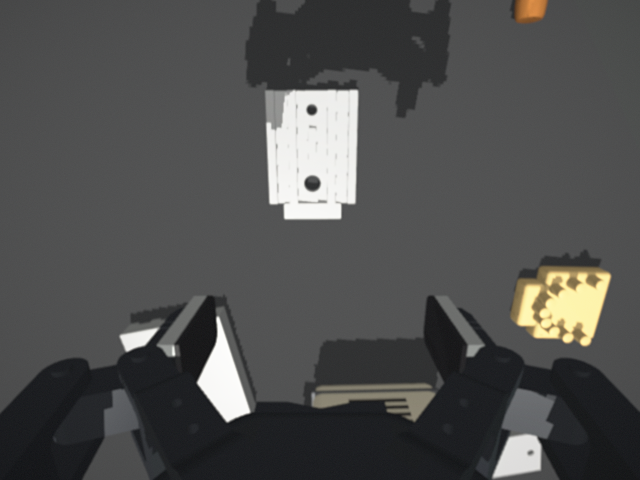

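The plate is now ribbed face up: narrow hole (312,110), wide hole (313,184), nose toward the tool. Gripping at the middle, lifting, and turning half round.

```bash

python3 -m jog '[[-1,0.0255,-0.0024,0,0],[-1,0.025,-0.0024,0.03,0],[-1,0,0,0.04,0],[-1,0,0,0.04,0],[-1,0,0,0.03,0]]' 60 | egrep "tcp|wrist"
python3 -m jog '[[-1,0,0,0.005,0],[-1,0,0,0,0],[0,0,0,0,0],[1,0,0,0,0],[1,0,0,0,0]]' 100 | egrep "tcp|wrist|gap|grip"
python3 -m jog '[[1,0,0,0,0],[1,0,0,-0.02,0],[1,0,0,-0.035,0],[1,0,0,-0.04,0],[1,0,0,-0.035,0]]' | egrep "tcp|wrist|gap|grip"
python3 -m jog '[[1,0,0,-0.03,-7],[1,0,0,0,-7],[1,0,0,0,-7],[1,0,0,0,-7],[1,0,0,0,-7]]' | egrep "tcp|wrist|gap|grip"
python3 -m jog '[[1,0,0,0,-7],[1,0,0,0,-7],[1,0,0,0,-7],[1,0,0,0,-7],[1,0,0,0,-7]]' >/dev/null
python3 -m jog '[[1,0,0,0,-7],[1,0,0,0,-7],[1,0,0,0,-7],[1,0,0,0,-7],[1,0,0,0,-7]]' >/dev/null
python3 -m jog '[[1,0,0,0,-7],[1,0,0,0,-7],[1,0,0,0,-7],[1,0,0,0,-7],[1,0,0,0,-7]]' >/dev/null
python3 -m jog '[[1,0,0,0,-7],[1,0,0,0,-7],[1,0,0,0,-7],[1,0,0,0,-7],[1,0,0,0,-7]]' >/dev/null
python3 -m jog '[[1,0,0,0,-5],[1,0,0,0,0]]' 
python3 - <<'E'
from h import *
c=cam("wrist"); np.save("w13.npy",c,allow_pickle=True); m,t=toolframe()
print("yaw",np.degrees(np.arctan2(m[1,0],m[0,0])),"d",(m.T@(np.array([.5572,-.1408,.2])-t)).round(4))
for lo in (90,130,180):
  k=quad(c,lo,(300,300)); 
  if k is not None: print(lo,cv2.approxPolyDP(k,4,True).reshape(-1,2).tolist())
E
```

```text
tcp_pos: [0.4629, 0.1348, 0.0021]
wrist_force: [-0.4, 0.4, -0.7]
tcp_pos: [0.4671, 0.1349, 0.005]
wrist_force: [-9.7, -0.9, 50.2]
finger_gap: 0.0639
grip_force: 121.6
tcp_pos: [0.4638, 0.1343, 0.1311]
wrist_force: [1.3, -0.6, -2.3]
finger_gap: 0.0635
grip_force: 113.4
tcp_pos: [0.4643, 0.1343, 0.1594]
wrist_force: [-0.8, 0.2, -0.9]
finger_gap: 0.0635
grip_force: 113.4
clock: 26.28
tcp_pos: [0.4642, 0.1343, 0.1591]
orientation: [0.001, 0.747, -0.665, -0.001]
wrist_force: [-0.6, -1.0, -2.9]
finger_gap: 0.0633
grip_force: 113.4
yaw -83.63203353753322 d [ 0.2836 -0.0618 -0.041 ]
90 [[227, 208], [232, 286], [223, 291], [201, 333], [216, 343], [217, 329], [232, 300], [237, 300], [241, 399], [277, 395], [269, 401], [315, 407], [372, 401], [364, 395], [399, 400], [404, 300], [424, 330], [425, 343], [439, 332], [416, 288], [409, 286], [415, 210], [404, 201], [236, 201]]
130 [[228, 209], [233, 286], [226, 289], [201, 332], [216, 342], [216, 329], [231, 300], [237, 299], [243, 399], [255, 399], [254, 357], [259, 394], [316, 406], [381, 394], [387, 340], [385, 398], [397, 399], [403, 300], [409, 299], [425, 330], [425, 342], [437, 329], [414, 288], [408, 287], [414, 210], [404, 203], [236, 203]]
180 [[228, 210], [241, 345], [253, 351], [251, 300], [255, 355], [263, 367], [305, 371], [306, 358], [316, 351], [329, 353], [343, 365], [367, 344], [379, 346], [386, 340], [394, 208], [246, 208], [245, 219], [243, 209]]
```

```bash
cat > grip.py <<'E'
from h import *
c=cam("wrist"); m,t=toolframe(); g=cv2.cvtColor(c["img"],cv2.COLOR_RGB2GRAY)
f=np.linalg.inv(c["T"])
# top-edge corners -> find height where width=66mm
k=quad(c,130,(300,300)); p=k.reshape(-1,2); p=p[(p[:,1]<240)]
L=p[p[:,0].argmin()]; R=p[p[:,0].argmax()]
v=(L[1]+R[1])/2
for h in (.002,.005,.009,.012,.015):
    a=((ray(c,[L,R,(320,v)],t[2]+h)-t)@m).round(4); print(h,"L",a[0],"R",a[1],"w",round(a[1][1]-a[0][1],4))
print(L,R); w=g[v.astype(int)+4:v.astype(int)+60,306:340]; print((w[::5,::3]).tolist())
E
python3 grip.py
```

```text
0.002 L [ 0.0449 -0.0346 -0.0021] R [ 0.0439  0.0354 -0.0019] w 0.07
0.005 L [ 0.0456 -0.0338 -0.0051] R [ 0.0446  0.0346 -0.0049] w 0.0684
0.009 L [ 0.0465 -0.0327 -0.0091] R [ 0.0455  0.0335 -0.009 ] w 0.0662
0.012 L [ 0.0471 -0.0319 -0.0121] R [ 0.0461  0.0327 -0.012 ] w 0.0646
0.015 L [ 0.0478 -0.0311 -0.0151] R [ 0.0468  0.0319 -0.015 ] w 0.063
[227 210] [414 213]
[[240, 239, 239, 240, 239, 240, 239, 239, 239, 238, 239, 239], [240, 239, 239, 239, 239, 239, 239, 239, 239, 238, 239, 239], [239, 239, 240, 239, 239, 240, 240, 239, 239, 239, 239, 239], [238, 239, 239, 240, 236, 236, 238, 239, 239, 239, 236, 238], [239, 240, 176, 85, 85, 86, 84, 102, 232, 238, 238, 238], [239, 212, 98, 87, 88, 86, 87, 87, 108, 238, 238, 238], [239, 226, 133, 144, 137, 133, 133, 122, 140, 239, 238, 238], [238, 239, 228, 156, 142, 141, 135, 175, 238, 238, 237, 238], [236, 239, 238, 238, 238, 239, 238, 238, 238, 238, 238, 238], [240, 238, 238, 239, 239, 239, 239, 239, 238, 238, 238, 238], [239, 239, 239, 239, 239, 239, 238, 238, 238, 238, 239, 238], [239, 239, 238, 238, 239, 238, 239, 238, 238, 238, 238, 238]]
```

Plate is level in the grip, centre 1 mm behind the TCP. Moving above the seat.

```bash

python3 -m jog '[[1,0.02,-0.004,0,0.5],[1,0.035,-0.0078,0,0],[1,0.035,-0.0078,0,0],[1,0.035,-0.0078,0,0],[1,0.035,-0.0078,0,0]]' | egrep "tcp|wrist|gap|grip"
python3 -m jog '[[1,0.035,-0.0078,0,0],[1,0.035,-0.0078,0,0],[1,0.035,-0.0078,0,0],[1,0.0196,-0.0036,0,0],[1,0,0,0,0]]' | egrep "tcp|wrist|gap|grip"
python3 -m jog '[[1,0,0,0,0]]' | egrep "tcp|orien"
python3 grip.py | sed -n 3p
python3 - <<'E'
from h import *
m,t=toolframe(); print("yaw",np.degrees(np.arctan2(m[1,0],m[0,0])),"d",(m.T@(np.array([.5575,-.1408,.112])-t)).round(4))
c=cam("wrist"); np.save("w14.npy",c,allow_pickle=True)
E
```

```text
tcp_pos: [0.517, -0.0226, 0.1598]
wrist_force: [1.1, 0.5, -2.4]
finger_gap: 0.0634
grip_force: 113.4
tcp_pos: [0.558, -0.1469, 0.1594]
wrist_force: [-0.0, 0.3, -2.0]
finger_gap: 0.0635
grip_force: 113.4
tcp_pos: [0.5565, -0.1434, 0.1593]
orientation: [0.0, 0.742, -0.671, -0.001]
0.009 L [ 0.0685 -0.0318 -0.0091] R [ 0.0469  0.0332 -0.009 ] w 0.065
yaw -84.16642615512866 d [-0.0013 -0.0016  0.0473]
```

```bash

python3 -m jog '[[1,0,-0.0015,0.015,0],[1,0,0,0.012,0],[1,0,0,0,0],[1,0,0,0,0]]' | egrep "tcp|wrist"
python3 -m jog '[[1,0,0,0,0],[1,0,0,0,0]]' | egrep "tcp|wrist"
python3 - <<'E'
from h import *
m,t=toolframe(); print("d",(m.T@(np.array([.5575,-.1408,.112])-t)).round(4))
E
python3 -m jog '[[1,0,0,0.003,0],[1,0,0,0.002,0],[1,0,0,0,0]]' | egrep "tcp|wrist"
python3 -m jog '[[1,0,0,0.002,0],[1,0,0,0.002,0],[1,0,0,0,0]]' | egrep "tcp|wrist"
python3 -m jog '[[1,0,0,0.001,0],[1,0,0,0.001,0],[1,0,0,0,0]]' | egrep "tcp|wrist"
```

```text
tcp_pos: [0.5573, -0.1407, 0.1327]
wrist_force: [-0.6, -0.3, -1.7]
tcp_pos: [0.5587, -0.1419, 0.1341]
wrist_force: [0.4, 0.1, -1.8]
d [-0.0013  0.0011  0.0221]
tcp_pos: [0.5581, -0.1422, 0.1279]
wrist_force: [0.9, -0.1, -2.7]
tcp_pos: [0.5579, -0.1423, 0.1236]
wrist_force: [0.6, 0.5, -2.6]
tcp_pos: [0.5581, -0.1423, 0.1219]
wrist_force: [-0.0, -0.8, -1.9]
```

```bash

for k in 1; do
python3 -m jog '[[1,0,0,0.001,0],[1,0,0,0.001,0],[1,0,0,0,0]]' | egrep "tcp|wrist"
python3 -m jog '[[1,0,0,0.001,0],[1,0,0,0.001,0],[1,0,0,0,0]]' | egrep "tcp|wrist"
python3 -m jog '[[1,0,0,0.001,0],[1,0,0,0,0]]' | egrep "tcp|wrist"
done
```

```text
tcp_pos: [0.5582, -0.1423, 0.1199]
wrist_force: [-0.7, -0.6, -1.8]
tcp_pos: [0.5581, -0.1418, 0.1184]
wrist_force: [-0.9, 1.9, 2.7]
tcp_pos: [0.5582, -0.1416, 0.1177]
wrist_force: [-1.8, 3.2, 5.0]
```

```bash

python3 -m jog '[[1,-0.0008,-0.0003,0,0],[1,0,0,0.001,0],[1,0,0,0,0]]' | egrep "tcp|wrist"
python3 -m jog '[[1,0,0,0.001,0],[1,0,0,0,0]]' | egrep "tcp|wrist"
python3 -m jog '[[1,0,0,0.001,0],[1,0,0,0,0]]' | egrep "tcp|wrist"
```

```text
tcp_pos: [0.5581, -0.1409, 0.1168]
wrist_force: [-3.6, 2.7, 7.2]
tcp_pos: [0.5576, -0.1404, 0.1153]
wrist_force: [-2.4, 4.3, -1.0]
tcp_pos: [0.5572, -0.1403, 0.1134]
wrist_force: [-2.0, 4.3, 0.9]
```

```bash

python3 -m jog '[[1,-0.0006,-0.0004,0.001,0],[1,0,0,0.001,0],[1,0,0,0,0]]' | egrep "tcp|wrist"
python3 -m jog '[[1,0,0,0.001,0],[1,0,0,0,0]]' | egrep "tcp|wrist"
python3 -m jog '[[1,0,0,0.001,0],[1,0,0,0,0]]' | egrep "tcp|wrist"
python3 -m jog '[[1,0,0,0.001,0],[1,0,0,0,0]]' | egrep "tcp|wrist"
```

```text
tcp_pos: [0.5573, -0.1401, 0.1111]
wrist_force: [-4.2, 3.2, -0.2]
tcp_pos: [0.5573, -0.1401, 0.1102]
wrist_force: [-4.1, 4.9, -0.6]
tcp_pos: [0.5573, -0.1401, 0.1101]
wrist_force: [-6.0, 4.0, 6.9]
tcp_pos: [0.5573, -0.1401, 0.1101]
wrist_force: [-8.5, 5.1, 12.2]
```

```bash

python3 -m jog '[[1,0,0,-0.001,0],[-0.5,0,0,0,0],[-0.6,0,0,0,0],[-1,0,0,0,0],[-1,0,0,0,0]]' 20 | egrep "tcp|wrist|gap|grip"
python3 -m jog '[[-1,0,0,0,0],[-1,0,0,-0.02,0],[-1,-0.02,0,-0.035,0],[-1,-0.03,0,-0.035,0],[-1,-0.035,0,-0.03,0]]' | egrep "tcp|wrist|gap|grip|clock"
python3 -m jog '[[-1,0,0,0,0],[-1,0,0,0,0]]' | egrep "clock"
python3 - <<'E'
from h import *
c=cam("wrist"); np.save("w15.npy",c,allow_pickle=True); m,t=toolframe(); g=cv2.cvtColor(c["img"],cv2.COLOR_RGB2GRAY)
tc=cam("top"); np.save("t15.npy",tc,allow_pickle=True); sc=cam("scene"); np.save("s15.npy",sc,allow_pickle=True)
P=np.array([(47,-22,0),(47,22,0),(35,-33,0),(35,33,0),(-47,-33,0),(-47,33,0),(20,0,-4),(-34,0,-4)],float)/1e3
u=np.array([np.cos(np.radians(95.84)),np.sin(np.radians(95.84)),0]); n=np.array([-u[1],u[0],0])
W=np.array([.5573,-.1408,.119])+P[:,:1]*u+P[:,1:2]*n+P[:,2:]*[0,0,1]
f=np.linalg.inv(c["T"]); q=(W@f[:3,:3].T+f[:3,3])*[1,-1,-1]
uv=cv2.projectPoints(q,np.zeros(3),np.zeros(3),c["K"],np.array(c["D"]))[0].reshape(-1,2); print("expected",uv.round(0).tolist())
for lo in (150,200,225):
  k=quad(c,lo,tuple(map(float,uv.mean(0)+[12,0]))); 
  if k is not None: print(lo,cv2.approxPolyDP(k,3,True).reshape(-1,2).tolist())
for p in uv[6:]:
  a,b=p.round().astype(int); print(g[b-14:b+15:3,a-14:a+15:3].tolist())
E
```

```text
tcp_pos: [0.5597, -0.1415, 0.1103]
wrist_force: [0.1, -0.9, 1.4]
finger_gap: 0.0854
grip_force: 0.0
clock: 31.48
tcp_pos: [0.5513, -0.0632, 0.2258]
wrist_force: [1.4, 0.7, 0.5]
finger_gap: 0.0856
grip_force: 0.0
clock: 31.65
expected [[293.0, 194.0], [358.0, 195.0], [276.0, 176.0], [375.0, 177.0], [273.0, 42.0], [381.0, 42.0], [326.0, 153.0], [326.0, 66.0]]
150 [[397, 21], [284, 20], [252, 25], [264, 216], [391, 214], [401, 62]]
200 [[396, 21], [269, 21], [253, 25], [265, 215], [293, 216], [295, 199], [280, 201], [280, 179], [285, 177], [286, 167], [288, 177], [295, 178], [295, 195], [357, 195], [358, 178], [362, 177], [362, 199], [358, 203], [350, 200], [348, 215], [387, 215], [392, 211], [399, 61]]
[[223, 224, 223, 223, 223, 223, 223, 224, 224, 224], [224, 224, 223, 224, 225, 225, 224, 224, 224, 224], [224, 224, 225, 221, 184, 169, 195, 224, 224, 224], [223, 223, 214, 139, 150, 159, 148, 159, 223, 224], [224, 224, 162, 143, 204, 231, 223, 165, 188, 224], [224, 221, 138, 158, 231, 232, 233, 189, 163, 223], [223, 223, 139, 144, 232, 234, 234, 173, 167, 224], [222, 223, 180, 116, 168, 214, 184, 121, 212, 223], [222, 223, 222, 174, 117, 112, 128, 199, 223, 222], [222, 222, 222, 223, 221, 216, 223, 223, 222, 221]]
[[234, 234, 234, 234, 234, 234, 234, 234, 234, 234], [233, 233, 233, 233, 234, 234, 233, 234, 234, 234], [235, 235, 235, 236, 237, 237, 236, 236, 234, 236], [235, 235, 235, 234, 170, 127, 185, 236, 236, 236], [234, 235, 236, 179, 114, 141, 111, 199, 236, 236], [234, 235, 235, 150, 191, 234, 144, 171, 236, 235], [233, 233, 234, 173, 173, 232, 133, 201, 235, 235], [233, 233, 234, 230, 143, 114, 160, 234, 234, 234], [233, 232, 231, 233, 234, 235, 233, 233, 233, 233], [230, 230, 231, 231, 231, 231, 231, 231, 231, 231]]
```

Both pin tops show centred in the holes, and the nose corners (294,195) and (358,195) match the projection of the seated pose within a pixel. The arm is clear, so I'm handing in.

```bash
python3 - <<'E'
from h import *
a=np.load("top0.npy",allow_pickle=True).item()["img"]; b=np.load("t15.npy",allow_pickle=True).item()["img"]
for n,(u,v,r) in dict(cast=(311,180,12),small=(384,182,14),large=(350,317,22),spat=(180,217,35),jar=(141,298,15),bowl=(519,271,22)).items():
    print(n,np.abs(a[v-r:v+r,u-r:u+r].astype(int)-b[v-r:v+r,u-r:u+r]).mean().round(1))
print(env.hand_in())
E
```

```text
cast 35.0
small 46.2
large 53.7
spat 58.0
jar 92.2
bowl 37.8
the job is handed in; nothing more can be done
None
```

The plate is back on the vibrator, ribbed face up, with both pins in their holes and the gripper clear; I handed the job in at about 32 s. During the flip the plate slipped from the grip once and fell about 8 cm onto the bench. While I was closing on it there, the fingertips pressed the bench with up to 50 N. My final before/after image check could not show whether the other things moved: differences were large everywhere, including places the arm never went near, and I did not look into why. I never knowingly touched any of them.

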